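Flip the stock tags to match the full bins

ROBOT

A 6-joint arm with a two-finger parallel gripper is mounted at the origin on the work surface. World frame = base frame: x ahead of the robot, y to its left, z up, the work surface at z = 0. Lengths are in m, angles in rad, forces in N, time in s.
With the tool pointing down it reaches from about 0.3 to 0.85 m from the base axis. Payload 5.4 kg.
Tool frame: the origin (TCP) lies at the very end of the fingers, on their centre line; the grasp point (between the pads) lies 19 mm behind it (grip_point_offset is the distance from the TCP to the grasp point, in m); z points along the fingers, y is the direction in which the jaws open and shut (so a half turn about z gives the same grasp; the last joint's range is limited). The gripper opens to 85 mm and grips with 20 to 120 N. Pads are 22 mm wide; open, the fingers measure 114 mm over their backs; the gripper's body (76 mm by 85 mm) begins 54 mm behind the grasp point. The pads swing forward as they close: fully open they stand 13 mm farther back than shut.
Start: joints at [0.97, 0.158, 1.597, -0, 1.386, -0.21], TCP at [0.219, 0.532, 0.231] pointing down, gripper open.
Joint ranges: [-2.91, 2.91], [-0.94, 2.29], [0.18, 2.7], [-1.29, 4.43], [0.17, 2.64], [-3, 3]. Speed limits (rad/s): [2.57, 2.57, 3.14, 3.14, 3.14, 3.14].

INTERFACE

Orientations are given as a rotation vector (axis times angle).
In Python, from station import get_obs, snapshot, finish_job, find_in, silhouettes, mark_of, grip_point_offset gives the robot as it stands.
- The arm moves only by the shell command python3 -m jog 'ROWS'. ROWS is JSON, a list of rows, each a list of 3 entries, a list of its own where there are three numbers: the gripper command: -1 is fully open, 1 is shut, values between are in proportion, then the shift along the world's x, y, z in cm, then the turn about the world's z in rad. In form: [[claw, [tx, ty, tz], roll], ...]. A call has exactly 10 rows; each row shifts and turns the commanded pose from where the row before left it; what a row does not reach is not made up. A row lasts 1/8 s, in which the tool goes at most 62.5 mm and 10.7 degrees, less where a joint would pass 70% of its speed; a pose out of reach is approached as far as the arm can. A call with a gripper value outside its range is refused whole. The fingers move at their own pace and stop on an object; the grip force is fixed at half the most. Time passes only in rows, so rows that do not move let the fingers close, or fill a call up. It gives the time, the measured TCP pose, the force and the opening at its end, in the units of the state.
- get_obs(): the state, without advancing time (a new reading comes with each control period).
- snapshot(name): name is "side" or "top"; returns a dict with "pixels" (384x512x3 uint8, red, green, blue), "depth" (384x512 float32, m along the optical axis (not along the pixel's ray), 0 where there is no reading), "fx", "fy", "cx", "cy" (pixels), "origin" and "attitude" of the camera in the world. Camera axes: x right, y down, z forward; pixel columns grow to the right and rows downward; lengths in m; the calibration is good to about 2 mm. A picture is of the moment at which its call begins.
- finish_job(): hands the job in, once; it reports no verdict.
Trained networks look in a picture, given as the dict that the camera call returned (one of the last four; its "shot" number tells which), for a name from the list of things; names that differ only in an ending like _2 or _b are one class to them, and where a whole thing is asked for, a point or a joint stands for the part that bears it (a point fixed in the world has none). Each returns a list of dicts, best first, with "conf" (0 to 1); they miss things now and then, are a little off and sometimes report something else, mostly with a low value. They report only what shows in the picture. A call takes as long as a camera call.
- find_in(picture, thing): "location" ([x, y, z] in m, in world coordinates, good to about 4 mm: the middle of the surface that is visible of it).
- silhouettes(picture, thing): "pixels" (384x512 bool, what is visible of it).
- mark_of(picture, thing): "location" ([x, y, z] in m, in world coordinates, good to about 4 mm: a listed point, or the origin of a listed thing).
The state is a dict: "t": time; "joint_pos": joint angles; "qvel": joint speeds; "effort": joint torques, N m; "position": TCP position; "tcp_rot": TCP orientation; "force": force on the tool from outside, world axes, zero at the start; "wrist_torque": the same for the moment, N m; "gripper_width": finger opening in m.
Only numpy, scipy, OpenCV 4.12 (cv2) and the standard library are available. Lean on these libraries where they do the work, as an engineer would, in place of code of your own. Each camera call takes 0.05 s, during which the arm holds its last target.

TASK

Each bin on the counter has a hinged tag on the board in front of it. With light fingertip pushes, tip over the tags that are wrong, so that the bins heaped full show the disc side of their tag (tag leaning back towards its bin) and the bins that are not full show the two-bar side (tag leaning towards the robot). Do not pinch the tags, lift anything or shift the bins and other things, and draw the hand clear at the end.

Things in the scene. Friction and masses are not known exactly. Their poses are not given: they have to be found in the camera images.
- board: brown wooden plank fixed on the counter, 90 x 440 x 12 mm. Origin: centre of its underside; x points away from the robot to the row of bins, y along the plank, z up. It carries four tag stands on its midline at y = -150, -50, 50, 150 mm, in any order. Four bins stand behind it, one straight behind each tag, centres about 158 mm beyond the hinges
- stand_a: fixed grey stand with tag_a, 82 mm wide; its two hinge posts are 44 mm high. Origin: on the counter (z = 0) straight under the middle of the hinge, whose axis is 36 mm up, along y; x points to the bin this tag belongs to. Its white tag: 35 g plate 56 mm wide, 5 mm thick (11 mm over disc and bars), 68 mm from hinge to free edge, which is a round bead of radius 4 mm
- tag_a (a joint): lean of tag_a, rad: 0 upright (top 104 mm high); +0.6 stop leaning to its bin (DISC side, facing the robot, is up and shown); -0.6 stop leaning to the robot (TWO-BAR side up and shown). At a stop its free edge is 36 mm to that side of the hinge, 89 mm high. Swings freely: under 1 N against the free edge moves it; past upright it falls to the other stop and stays
- stand_b: fixed grey stand with tag_b, 82 mm wide; its two hinge posts are 44 mm high. Origin: on the counter (z = 0) straight under the middle of the hinge, whose axis is 36 mm up, along y; x points to the bin this tag belongs to. Its white tag: 35 g plate 56 mm wide, 5 mm thick (11 mm over disc and bars), 68 mm from hinge to free edge, which is a round bead of radius 4 mm
- tag_b (a joint): lean of tag_b, rad: 0 upright (top 104 mm high); +0.6 stop leaning to its bin (DISC side, facing the robot, is up and shown); -0.6 stop leaning to the robot (TWO-BAR side up and shown). At a stop its free edge is 36 mm to that side of the hinge, 89 mm high. Swings freely: under 1 N against the free edge moves it; past upright it falls to the other stop and stays
- stand_c: fixed grey stand with tag_c, 82 mm wide; its two hinge posts are 44 mm high. Origin: on the counter (z = 0) straight under the middle of the hinge, whose axis is 36 mm up, along y; x points to the bin this tag belongs to. Its white tag: 35 g plate 56 mm wide, 5 mm thick (11 mm over disc and bars), 68 mm from hinge to free edge, which is a round bead of radius 4 mm
- tag_c (a joint): lean of tag_c, rad: 0 upright (top 104 mm high); +0.6 stop leaning to its bin (DISC side, facing the robot, is up and shown); -0.6 stop leaning to the robot (TWO-BAR side up and shown). At a stop its free edge is 36 mm to that side of the hinge, 89 mm high. Swings freely: under 1 N against the free edge moves it; past upright it falls to the other stop and stays
- stand_d: fixed grey stand with tag_d, 82 mm wide; its two hinge posts are 44 mm high. Origin: on the counter (z = 0) straight under the middle of the hinge, whose axis is 36 mm up, along y; x points to the bin this tag belongs to. Its white tag: 35 g plate 56 mm wide, 5 mm thick (11 mm over disc and bars), 68 mm from hinge to free edge, which is a round bead of radius 4 mm
- tag_d (a joint): lean of tag_d, rad: 0 upright (top 104 mm high); +0.6 stop leaning to its bin (DISC side, facing the robot, is up and shown); -0.6 stop leaning to the robot (TWO-BAR side up and shown). At a stop its free edge is 36 mm to that side of the hinge, 89 mm high. Swings freely: under 1 N against the free edge moves it; past upright it falls to the other stop and stays
- bin_potatoes: Loose grey open-topped tub 85 x 85 mm, 70 mm high, its front wall about 115 mm beyond the hinge line. Origin: centre of its underside. FULL: heaped with small potatoes to about 95 mm above the counter
- bin_limes: Loose grey open-topped tub 85 x 85 mm, 70 mm high, its front wall about 115 mm beyond the hinge line. Origin: centre of its underside. FULL: heaped with limes to about 95 mm above the counter
- bin_empty: Loose grey open-topped tub 85 x 85 mm, 70 mm high, its front wall about 115 mm beyond the hinge line. Origin: centre of its underside. NOT full: empty
- bin_low: Loose grey open-topped tub 85 x 85 mm, 70 mm high, its front wall about 115 mm beyond the hinge line. Origin: centre of its underside. NOT full: only two small potatoes on its floor
- spice_jar: small loose amber glass jar with a steel cap, 36 mm across, 55 mm high, standing between the robot and the plank. Origin: centre of its underside. To be left where it is
- teaspoon: loose wooden-handled steel teaspoon about 140 mm long, under 20 mm high, lying on the counter between the plank and the bins, roughly along the row. Origin: about the middle of its length, at its underside. To be left where it is
- brush: loose blue cleaning brush 160 x 34 x 40 mm, lying on the counter on the robot's side of the plank. Origin: about the middle of its length, at its underside. To be left where it is
- pot_lid: loose aluminium pot lid 176 mm across, 50 mm high with its knob, to the robot's left. Origin: centre of its underside. To be left where it is
- glass_jar: loose detached glass blender jar, 110 mm across, 190 mm high, at the left. Origin: centre of its underside. To be left where it is
- mug: loose white mug 80 mm across, 90 mm high, at the right. Origin: centre of its underside. To be left where it is
- blender_base: fixed cream blender base, 170 mm across, 164 mm high, at the right, with a black knob. Origin: centre of its underside. Not part of the job

How it is judged:
By the outcome, as a careful person would: the job done as asked, in the order asked, and still so for the second after the job is handed in, with the robot touching nothing.
It also fails if it takes over 54 s, if anything falls off the work surface, if the arm or the gripper's body presses on something with over 40 N, if the wrist force passes 120 N, or if a joint passes its speed limit or range.

## Working session

There is one attempt and no reset: what is moved stays moved. The work goes in short steps, Python scripts to look and compute and a shell command to move; the robot and the scene stay as the last step left them, time stands still between calls to the robot, and variables do not carry over. Pictures are saved under pics/ and viewed, and the job is handed in when it is done.

```bash
mkdir -p pics; ls; python3 - <<'E'
from station import *
import cv2,numpy as np,pickle
o=get_obs();print(o)
for n in("side","top"):
    s=snapshot(n);pickle.dump(s,open(n+".pkl","wb"))
    print(n,s["origin"],s["attitude"],s["fx"],s["cx"],s["cy"])
    cv2.imwrite(f"pics/{n}0.png",cv2.resize(s["pixels"][:,:,::-1],(768,576)))
    for t in["board","stand_a","tag_a","bin_potatoes","bin_limes","bin_empty","bin_low","spice_jar","teaspoon","brush","pot_lid","glass_jar","mug","blender_base"]:
        r=mark_of(s,t);print(t,[(np.round(q["location"],3).tolist(),round(q["conf"],2)) for q in r][:6])
E
```

```text
pics
{'t': 0.0, 'joint_pos': array([ 9.69904293e-01,  1.59039990e-01,  1.59825531e+00, -8.16632603e-06,
        1.38622735e+00, -2.10095859e-01]), 'qvel': array([-0.00113643, -0.00036467, -0.00117552,  0.00082364, -0.0006707 ,
       -0.00081189]), 'effort': array([-4.85629735e-04, -3.96019506e+01, -3.31418610e+01, -3.15924735e-04,
        8.71329481e-03,  1.82062941e-06]), 'position': array([0.21869447, 0.53111972, 0.23031045]), 'tcp_rot': array([-6.09813454e-01, -3.08106921e+00,  2.79009426e-03]), 'force': array([-0.63494909,  0.00165254,  0.30504431]), 'wrist_torque': array([-0.00648392,  0.01311381, -0.01059006]), 'gripper_width': 0.08538447840717212}
side [-0.30742055 -0.52875775  0.77236316] [-1.94427812  1.10660504 -0.57198056] 396.925645863562 261.7633840480202 187.33614048619992
board [([0.518, 0.038, -0.004], 0.85)]
stand_a [([0.492, -0.111, -0.004], 0.89), ([0.53, 0.082, -0.003], 0.8), ([0.51, -0.012, 0.002], 0.76), ([0.546, 0.185, -0.001], 0.61)]Traceback (most recent call last):
  File "<stdin>", line 9, in <module>
ValueError: it knows: bin_empty, bin_limes, bin_low, bin_potatoes, blender_base, board, brush, glass_jar, mug, pot_lid, spice_jar, stand, teaspoon
```

```bash
python3 - <<'E'
from station import *
import cv2,numpy as np,pickle
for n in("side","top"):
    s=snapshot(n);pickle.dump(s,open(n+".pkl","wb"))
    print(n,s["origin"],s["attitude"],s["fx"],s["cx"],s["cy"])
    cv2.imwrite(f"pics/{n}0.png",cv2.resize(s["pixels"][:,:,::-1],(768,576)))
    for t in["board","stand_a","bin_potatoes","bin_limes","bin_empty","bin_low","spice_jar","teaspoon","brush","pot_lid","glass_jar","mug","blender_base"]:
        r=mark_of(s,t);print(t,[(np.round(q["location"],3).tolist(),round(q["conf"],2)) for q in r][:6])
E
```

```text
side [-0.30742055 -0.52875775  0.77236316] [-1.94427812  1.10660504 -0.57198056] 396.925645863562 261.7633840480202 187.33614048619992
board [([0.518, 0.038, 0.001], 0.82)]
stand_a [([0.493, -0.108, -0.005], 0.84), ([0.546, 0.185, 0.002], 0.73), ([0.532, 0.084, 0.0], 0.61), ([0.508, -0.011, 0.0], 0.58)]
bin_potatoes [([0.684, 0.058, -0.001], 0.87)]
bin_limes [([0.706, 0.153, 0.0], 0.62)]
bin_empty [([0.647, -0.142, -0.003], 0.9), ([0.663, -0.041, 0.002], 0.64)]
bin_low [([0.663, -0.04, 0.002], 0.84)]
spice_jar [([0.435, 0.118, 0.002], 0.58), ([0.612, 0.45, 0.0], 0.53)]
teaspoon [([0.614, 0.451, 0.003], 0.48), ([0.606, 0.03, -0.0], 0.46)]
brush [([0.392, -0.058, 0.001], 0.95)]
pot_lid [([0.365, 0.496, 0.0], 0.57)]
glass_jar [([0.614, 0.449, 0.004], 0.72)]
mug [([0.594, -0.461, -0.001], 0.81), ([0.648, -0.134, -0.002], 0.54)]
blender_base [([0.364, -0.477, 0.0], 0.81), ([0.594, -0.461, 0.001], 0.49), ([0.436, 0.118, -0.0], 0.34)]
top [3.03421276e-01 5.20939624e-04 1.26695436e+00] [-2.11456886  2.14125399 -0.19775488] 357.0302035243887 262.29305293460686 185.2716934985178
board [([0.522, 0.038, -0.002], 0.8)]
stand_a [([0.513, -0.012, -0.002], 0.76), ([0.549, 0.186, -0.0], 0.74), ([0.534, 0.088, 0.004], 0.68), ([0.494, -0.109, 0.001], 0.52), ([0.644, -0.141, 0.002], 0.36)]
bin_potatoes [([0.686, 0.058, 0.002], 0.84)]
bin_limes [([0.707, 0.151, -0.006], 0.72), ([0.435, 0.119, 0.002], 0.72), ([0.366, 0.501, 0.002], 0.55)]
bin_empty [([0.645, -0.138, 0.001], 0.72)]
bin_low [([0.667, -0.038, -0.003], 0.69)]
spice_jar [([0.436, 0.119, 0.002], 0.53)]
teaspoon [([0.608, 0.032, -0.0], 0.8)]
brush [([0.393, -0.058, 0.001], 0.8)]
pot_lid [([0.37, 0.501, 0.003], 0.7)]
glass_jar []
mug [([0.591, -0.467, 0.004], 0.86)]
blender_base [([0.364, -0.484, -0.003], 0.69)]
```

View pics/side0.png

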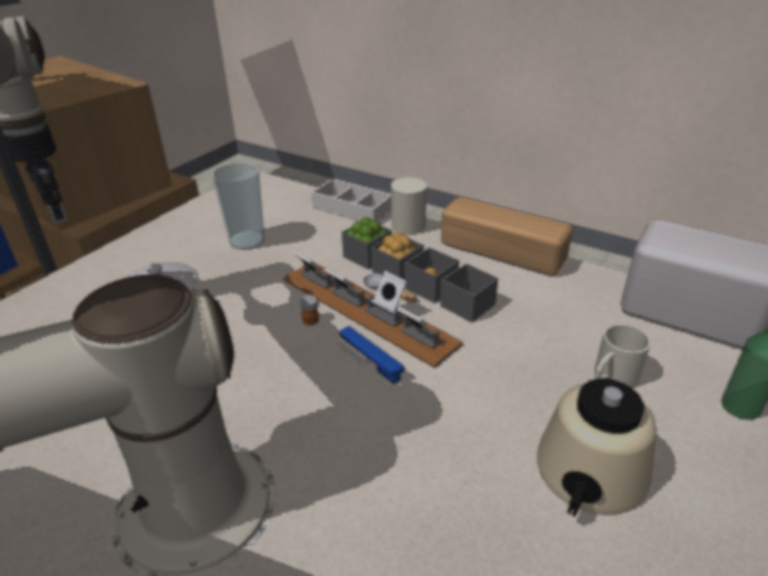

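View pics/top0.png

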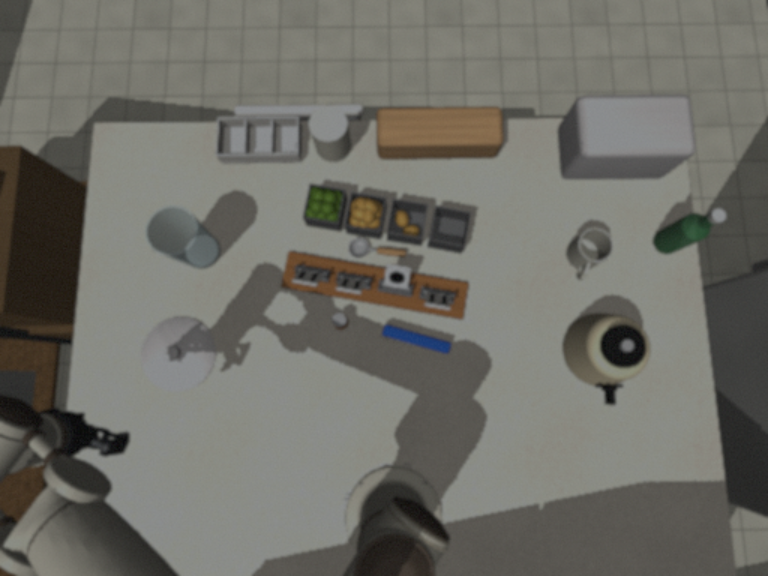

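```bash
cat >h.py <<'E'
import pickle,numpy as np,cv2
from scipy.spatial.transform import Rotation as R
P=np.array([.5195,.038,0]);
def cloud(s):
    d=s["depth"];v,u=np.mgrid[:384,:512]
    p=np.stack([(u-s["cx"])/s["fx"]*d,(v-s["cy"])/s["fy"]*d,d],-1)
    w=p@R.from_rotvec(s["attitude"]).as_matrix().T+s["origin"]
    w[d==0]=np.nan
    return w
def proj(s,p):
    c=(np.atleast_2d(p)-s["origin"])@R.from_rotvec(s["attitude"]).as_matrix()
    return np.c_[c[:,0]/c[:,2]*s["fx"]+s["cx"],c[:,1]/c[:,2]*s["fy"]+s["cy"]]
E
python3 - <<'E'
from h import *
# fit line through stand marks
S=np.array([[.4935,-.109],[.5105,-.0115],[.533,.085],[.5475,.1855]])
A=np.polyfit(S[:,1],S[:,0],1);print(A,np.arctan(A[0]),S.mean(0))
th=-np.arctan(A[0]);print("board yaw",th)
Rz=np.array([[np.cos(th),-np.sin(th)],[np.sin(th),np.cos(th)]])
o=S.mean(0)
for n in("side","top"):
    s=pickle.load(open(n+".pkl","rb"));w=cloud(s)
    l=(w[...,:2]-o)@Rz
    z=w[...,2]
    for y in(-.15,-.05,.05,.15):
        m=(abs(l[...,1]-y)<.026)&(abs(l[...,0])<.06)&(z>.05)&(z<.12)
        top=m&(z>.078)
        print(n,y,m.sum(),"top x",np.round(np.nanmedian(l[top][:,0]),4) if top.any() else None,"zmax",np.round(np.nanpercentile(z[m],98),4), "yrange",np.percentile(l[top][:,1],[2,98]).round(3) if top.any() else 0)
    img=s["pixels"]
    c=proj(s,[[o[0],o[1],.05]])[0].astype(int)
    x0=max(0,c[0]-130);y0=max(0,c[1]-90)
    cv2.imwrite(f"pics/{n}z.png",cv2.resize(img[y0:y0+180,x0:x0+240,::-1],None,fx=3.2,fy=3.2,interpolation=cv2.INTER_CUBIC))
E
```

```text
[0.18814226 0.51406967] 0.1859683286991521 [0.521125 0.0375  ]
board yaw -0.1859683286991521
side -0.15 96 top x -0.0392 zmax 0.0951 yrange [-0.175 -0.125]
side -0.05 244 top x 0.0301 zmax 0.0933 yrange [-0.075 -0.025]
side 0.05 78 top x -0.0386 zmax 0.0957 yrange [0.025 0.075]
side 0.15 75 top x -0.0379 zmax 0.0945 yrange [0.125 0.176]
top -0.15 127 top x -0.0365 zmax 0.0954 yrange [-0.174 -0.126]
top -0.05 185 top x 0.029 zmax 0.0949 yrange [-0.074 -0.026]
top 0.05 130 top x -0.0357 zmax 0.0949 yrange [0.025 0.075]
top 0.15 129 top x -0.0351 zmax 0.0957 yrange [0.127 0.175]
```

View pics/sidez.png

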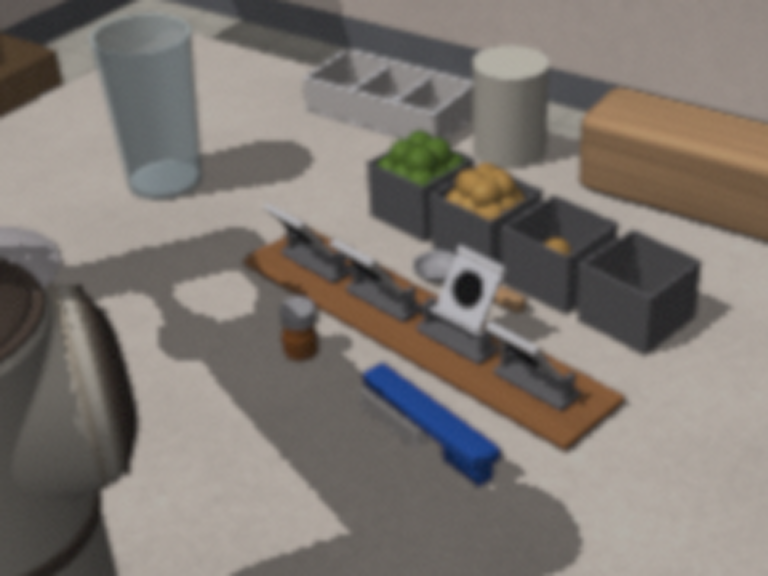

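View pics/topz.png

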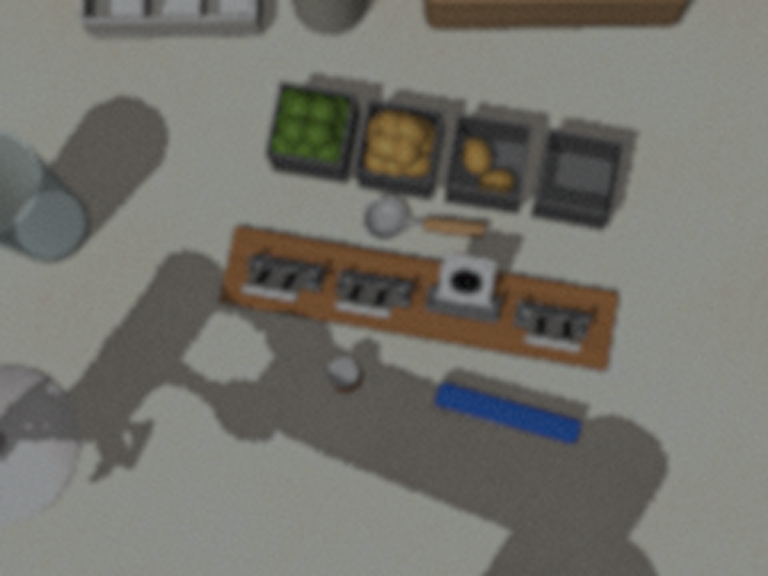

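Each image shows the bins from left to right as limes (heaped), potatoes (heaped), low and empty. The disc shows only on the low bin's tag (side zoom around (468,288)). The limes, potatoes and empty tags all lean towards the robot. So limes and potatoes go to disc, low goes to bars, and empty stays. The depth readings agree: free edges at x≈-0.037, -0.037, +0.03 and -0.037 from the hinge line, 95 mm high.

Moving now to a point in front of the limes tag, hand shut and turned to line up with the board.

```bash
python3 -m jog '[[1,[3.2,-4.15,0],0.1],[1,[3.2,-4.15,0],0.1],[1,[3.2,-4.15,0],0],[1,[3.2,-4.15,0],0],[1,[3.2,-4.15,0],0],[1,[3.2,-4.15,0],0],[1,[3.2,-4.15,0],0],[1,[3.2,-4.15,0],0],[1,[0,0,0],0],[1,[0,0,0],0]]'
```

```text
t: 2.8
position: [0.4747, 0.1999, 0.2312]
tcp_rot: [-0.3, -3.127, -0.001]
force: [-0.4, 0.0, -0.2]
gripper_width: -0.0001
```

```bash
python3 -m jog '[[1,[0,0,-2.5],0],[1,[0,0,-2.5],0],[1,[0,0,-2.5],0],[1,[0,0,-2.5],0],[1,[0,0,-2.5],0],[1,[0,0,-2.5],0],[1,[0,0,0],0],[1,[0,0,0],0],[1,[0,0,0],0],[1,[0,0,0],0]]'
cat > look.py <<'E'
import sys
from station import *
from h import *
k=sys.argv[1]
o=np.array([.5211,.0375]);th=-.186
Rz=np.array([[np.cos(th),-np.sin(th)],[np.sin(th),np.cos(th)]])
p=get_obs()["position"];print("tcp local",((p[:2]-o)@Rz).round(4),p[2].round(4))
ims=[]
for n in("side","top"):
    s=snapshot(n);w=cloud(s);l=(w[...,:2]-o)@Rz;z=w[...,2]
    for y in(-.15,-.05,.05,.15):
        m=(abs(l[...,1]-y)<.026)&(abs(l[...,0])<.06)&(z>.078)&(z<.107)
        print(n,y,m.sum(),np.round(np.nanmedian(l[m][:,0]),3) if m.any() else None)
    c=proj(s,[[o[0],o[1],.05]])[0].astype(int)
    x0=max(0,c[0]-90);y0=max(0,c[1]-100)
    ims.append(cv2.resize(s["pixels"][y0:y0+180,x0:x0+180,::-1],(400,400),interpolation=cv2.INTER_CUBIC))
    for t in sys.argv[2:]:
        print(n,t,[(np.round(q["location"],3).tolist(),round(q["conf"],2)) for q in mark_of(s,t)][:2])
cv2.imwrite(f"pics/{k}.png",np.hstack(ims))
E
python3 look.py a1
```

```text
t: 4.05
position: [0.4757, 0.1998, 0.0823]
tcp_rot: [0.299, 3.126, 0.001]
force: [-0.5, 0.7, -1.2]
gripper_width: -0.0005
tcp local [-0.0747  0.1511] 0.0823
side -0.15 52 -0.039
side -0.05 96 0.029
side 0.05 40 -0.038
side 0.15 29 -0.038
top -0.15 66 -0.036
top -0.05 87 0.029
top 0.05 69 -0.036
top 0.15 11 -0.037
```

View pics/a1.png

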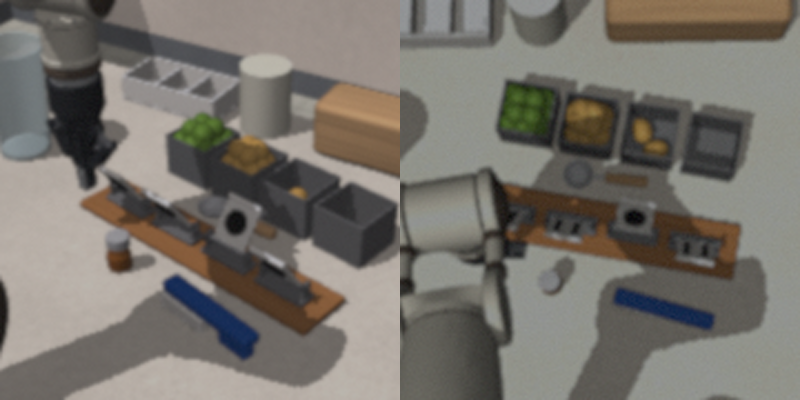

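The fingertip (about (88,185) in the left picture) is just in front of the limes tag. Pushing it slowly towards its bin.

```bash
python3 -m jog '[[1,[1,-0.2,-0.7],0],[1,[1,-0.2,0],0],[1,[1,-0.2,0],0],[1,[1,-0.2,0],0],[1,[1,-0.2,0],0],[1,[1,-0.2,0],0],[1,[1,-0.2,0],0],[1,[0.8,-0.1,0],0],[1,[0,0,0],0],[1,[0,0,0],0]]'; python3 look.py a2
```

```text
t: 5.4
position: [0.5527, 0.1847, 0.0742]
tcp_rot: [-0.299, -3.127, 0.0]
force: [-0.7, 0.2, 0.0]
gripper_width: 0.0002
tcp local [0.0039 0.1505] 0.0742
side -0.15 48 -0.04
side -0.05 100 0.03
side 0.05 44 -0.038
side 0.15 109 0.006
top -0.15 62 -0.037
top -0.05 79 0.029
top 0.05 67 -0.035
top 0.15 9 0.032
```

View pics/a2.png

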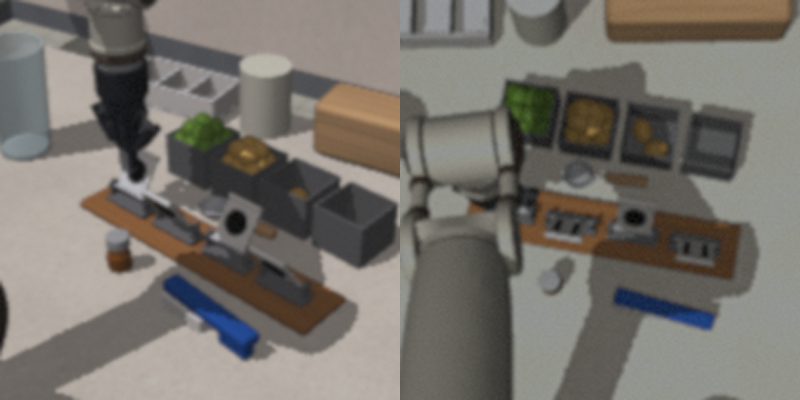

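The limes tag has gone over and shows its disc (left picture, about (133,180)). Backing off and moving across to the potatoes tag.

```bash
python3 -m jog '[[1,[-2,0.4,0],0],[1,[-2,0.4,0],0],[1,[-2,0.4,0.5],0],[1,[-1.7,0.3,0.5],0],[1,[-0.5,-2.5,0],0],[1,[-0.4,-2.4,0],0],[1,[-0.5,-2.5,0],0],[1,[-0.5,-2.4,-1],0],[1,[0,0,0],0],[1,[0,0,0],0]]'; python3 look.py a3
```

```text
t: 6.75
position: [0.4572, 0.1021, 0.0746]
tcp_rot: [0.299, 3.127, 0.001]
force: [0.4, -0.3, 0.0]
gripper_width: -0.0002
tcp local [-0.0747  0.0517] 0.0746
side -0.15 52 -0.039
side -0.05 98 0.03
side 0.05 24 -0.038
side 0.15 4 0.036
top -0.15 70 -0.036
top -0.05 75 0.03
top 0.05 0 None
top 0.15 77 0.031
```

View pics/a3.png

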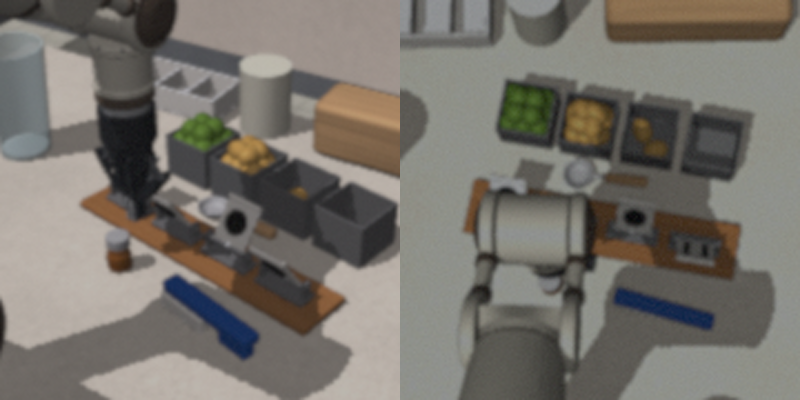

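The limes tag is resting at its bin side (local x +0.031). Next is the same push on the potatoes tag.

```bash
python3 -m jog '[[1,[1,-0.2,0],0],[1,[1,-0.2,0],0],[1,[1,-0.2,0],0],[1,[1,-0.2,0],0],[1,[1,-0.2,0],0],[1,[1,-0.2,0],0],[1,[1,-0.2,0],0],[1,[0.8,-0.1,0],0],[1,[0,0,0],0],[1,[0,0,0],0]]'; python3 look.py a4
```

```text
t: 8.1
position: [0.5348, 0.0867, 0.0742]
tcp_rot: [-0.299, -3.127, -0.0]
force: [0.7, 0.2, 0.3]
gripper_width: -0.0002
tcp local [0.0043 0.0509] 0.0742
side -0.15 51 -0.04
side -0.05 100 0.029
side 0.05 118 0.008
side 0.15 64 0.031
top -0.15 69 -0.036
top -0.05 84 0.029
top 0.05 0 None
top 0.15 1 0.029
```

View pics/a4.png

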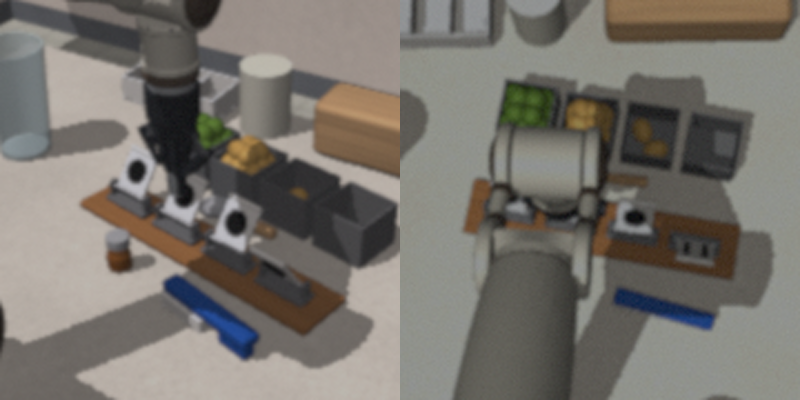

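Three discs now show in the left picture, at (137,170), (183,200) and (235,220), so potatoes has flipped. Backing off, rising and crossing to the bin side of the low tag.

```bash
python3 -m jog '[[1,[-2.5,0.5,0],0],[1,[-2.4,0.4,0],0],[1,[0,0,3],0],[1,[0,0,3],0],[1,[0,0,3],0],[1,[0,0,3],0],[1,[2.5,-3,0],0],[1,[2.5,-3,0],0],[1,[2.5,-3,0],0],[1,[2.8,-3.2,0],0]]'; python3 -m jog '[[1,[0,0,0],0],[1,[0,0,0],0],[1,[0,0,0],0],[1,[0,0,0],0],[1,[0,0,0],0],[1,[0,0,0],0],[1,[0,0,0],0],[1,[0,0,0],0],[1,[0,0,0],0],[1,[0,0,0],0]]';python3 look.py a5
```

```text
t: 9.45
position: [0.5895, -0.0271, 0.1943]
tcp_rot: [-0.299, -3.127, -0.0]
force: [0.4, 0.0, 1.4]
gripper_width: 0.0001
t: 10.7
position: [0.589, -0.0264, 0.1943]
tcp_rot: [-0.299, -3.127, 0.0]
force: [-0.7, -0.4, -0.3]
gripper_width: -0.0001
tcp local [ 0.0786 -0.0502] 0.1943
side -0.15 52 -0.039
side -0.05 98 0.029
side 0.05 88 0.03
side 0.15 80 0.03
top -0.15 64 -0.036
top -0.05 0 None
top 0.05 0 None
top 0.15 81 0.03
```

View pics/a5.png

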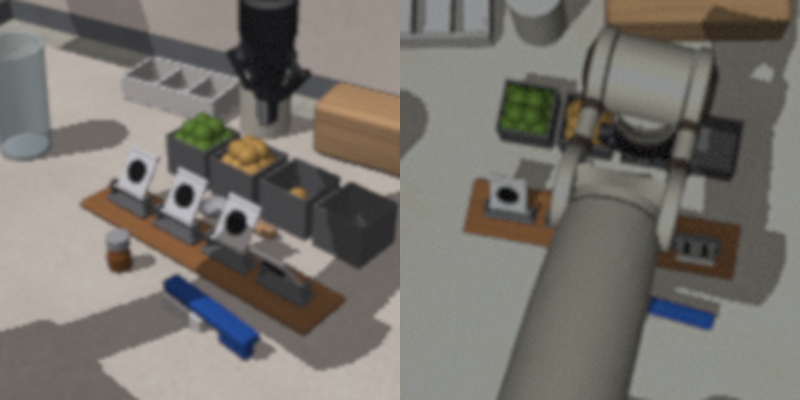

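The limes, potatoes and low tags all show discs, and the finger hangs at local (0.079, -0.050), between the low tag (edge at 0.040) and its bin (0.115). Descending.

```bash
python3 -m jog '[[1,[0,0,-2],0],[1,[0,0,-2],0],[1,[0,0,-2],0],[1,[0,0,-2],0],[1,[0,0,-2],0],[1,[0,0,-2],0],[1,[0,0,0],0],[1,[0,0,0],0],[1,[0,0,0],0],[1,[0,0,0],0]]'; python3 look.py a6
```

```text
t: 12.05
position: [0.5896, -0.0265, 0.0751]
tcp_rot: [0.299, 3.126, -0.0]
force: [0.4, 0.6, 0.7]
gripper_width: 0.0002
tcp local [ 0.0792 -0.0502] 0.0751
side -0.15 51 -0.039
side -0.05 96 0.03
side 0.05 89 0.03
side 0.15 76 0.031
top -0.15 64 -0.036
top -0.05 0 None
top 0.05 20 0.031
top 0.15 80 0.03
```

View pics/a6.png

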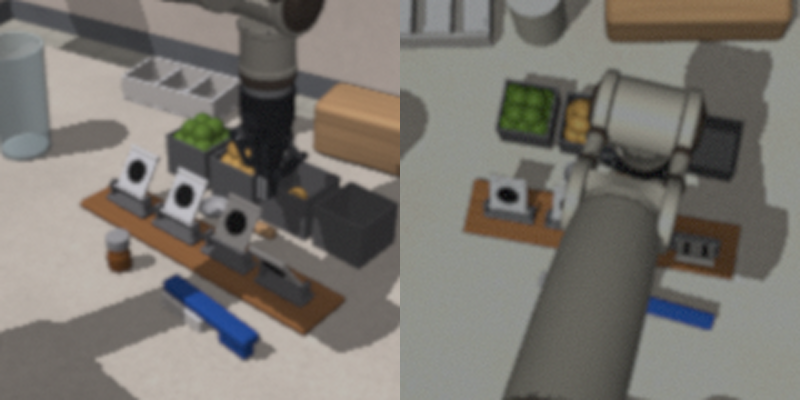

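The finger is behind the low tag at (262,190) in the left picture, touching nothing. Pushing the tag towards the robot.

```bash
python3 -m jog '[[1,[-1.1,0.2,0],0],[1,[-1,0.2,0],0],[1,[-1,0.2,0],0],[1,[-1,0.2,0],0],[1,[-1,0.2,0],0],[1,[-1,0.2,0],0],[1,[-1,0.2,0],0],[1,[-1,0.1,0],0],[1,[0,0,0],0],[1,[0,0,0],0]]'; python3 look.py a7
```

```text
t: 13.4
position: [0.5083, -0.0115, 0.0745]
tcp_rot: [0.299, 3.127, -0.0]
force: [0.9, -0.6, 0.2]
gripper_width: 0.0001
tcp local [-0.0035 -0.0505] 0.0745
side -0.15 50 -0.039
side -0.05 111 -0.015
side 0.05 70 0.029
side 0.15 78 0.031
top -0.15 65 -0.036
top -0.05 69 -0.035
top 0.05 47 0.029
top 0.15 83 0.03
```

View pics/a7.png

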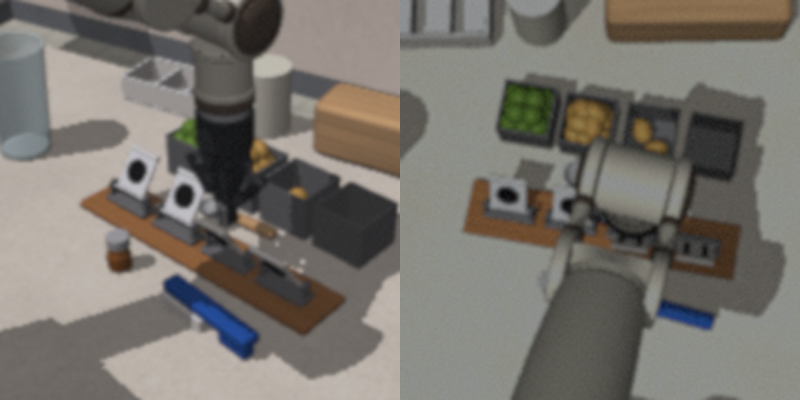

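The low tag now leans to the robot (local x -0.035). Withdrawing bin-wards, then up, then off to the left.

```bash
python3 -m jog '[[1,[2,-0.4,0],0],[1,[2,-0.4,0],0],[1,[1,-0.2,0],0],[1,[0,0,2],0],[1,[0,0,3],0],[1,[0,0,3],0],[1,[0,0,3],0],[1,[0,0,3],0],[1,[0,0,3],0],[1,[0,0,0],0]]'
python3 -m jog '[[1,[-3,4,0],0],[1,[-3,4,0],0],[1,[-3,4,0],0],[1,[-3,4,0],0],[1,[-3,4,0],0],[1,[-3,4,0],0],[1,[-3,4,0],0],[1,[-3,4,0],0],[1,[0,0,0],0],[1,[0,0,0],0]]'
python3 look.py a8 board spice_jar teaspoon brush bin_limes bin_potatoes bin_low bin_empty pot_lid mug glass_jar
```

```text
t: 14.75
position: [0.5595, -0.0217, 0.2471]
tcp_rot: [0.299, 3.122, -0.001]
force: [0.9, -0.4, -0.1]
gripper_width: -0.0004
t: 16.0
position: [0.3179, 0.2981, 0.2433]
tcp_rot: [-0.298, -3.126, 0.002]
force: [0.2, 0.7, 0.4]
gripper_width: 0.0001
tcp local [-0.2479  0.2185] 0.2433
side -0.15 53 -0.039
side -0.05 44 -0.038
side 0.05 88 0.03
side 0.15 77 0.031
side board [([0.521, 0.039, -0.001], 0.79), ([0.706, 0.151, -0.006], 0.15)]
side spice_jar [([0.433, 0.117, -0.001], 0.63)]
side teaspoon [([0.531, 0.086, -0.001], 0.63), ([0.605, 0.031, -0.004], 0.54)]
side brush [([0.391, -0.058, 0.001], 0.87), ([0.593, -0.461, 0.0], 0.26)]
side bin_limes [([0.704, 0.152, -0.004], 0.72)]
side bin_potatoes [([0.682, 0.057, -0.0], 0.82), ([0.594, -0.46, 0.0], 0.64)]
side bin_low [([0.667, -0.038, 0.002], 0.6), ([0.531, 0.087, -0.001], 0.52)]
side bin_empty [([0.643, -0.139, 0.001], 0.89)]
side pot_lid [([0.668, -0.036, 0.004], 0.69), ([0.363, 0.497, 0.002], 0.63)]
side mug [([0.594, -0.464, 0.002], 0.8)]
side glass_jar [([0.612, 0.452, 0.001], 0.78)]
top -0.15 66 -0.036
top -0.05 64 -0.036
top 0.05 81 0.03
top 0.15 83 0.03
top board [([0.523, 0.041, -0.005], 0.6)]
top spice_jar [([0.435, 0.119, 0.002], 0.5)]
top teaspoon [([0.605, 0.032, 0.001], 0.66)]
top brush [([0.391, -0.058, 0.0], 0.94)]
top bin_limes [([0.707, 0.154, 0.001], 0.89)]
top bin_potatoes [([0.687, 0.057, 0.002], 0.97)]
top bin_low [([0.667, -0.038, -0.003], 0.62)]
top bin_empty [([0.641, -0.139, -0.0], 0.66)]
top pot_lid [([0.367, 0.498, 0.002], 0.63)]
top mug [([0.593, -0.466, 0.003], 0.87)]
top glass_jar [([0.609, 0.454, -0.001], 0.69)]
```

View pics/a8.png

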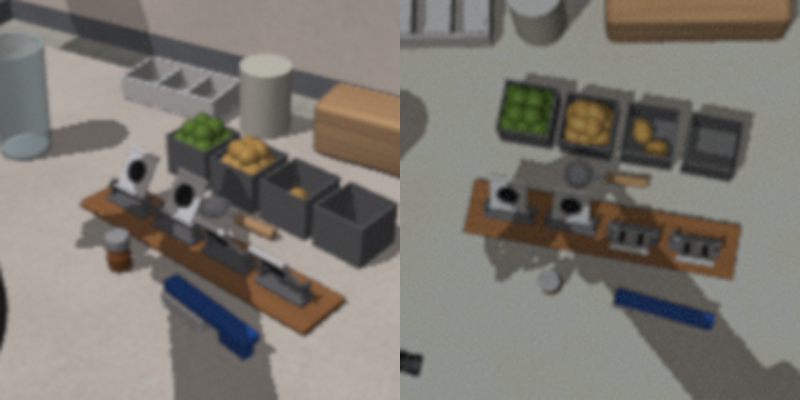

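The limes and potatoes tags show discs, and the low and empty tags lean to the robot. The loose things are where they were and the hand is clear.

```bash
python3 -c "
from station import *
print(finish_job())"
```

```text
the job is handed in; nothing more can be done
None
```

The three wrong tags are tipped over and the job is handed in, at about 16 s on the robot's clock. With the shut fingertips I pushed the limes and potatoes tags back to disc. I pushed the two-small-potatoes bin's tag forward to two bars. The empty bin's tag was already right, so I left it alone.

- **Tags:** in the last pictures both cameras put the limes and potatoes free edges about 30 mm to the bin side. The low and empty edges are about 36–39 mm to the robot side. Each tag is at its correct stop.
- **Other things:** the bins, jar, spoon, brush, lid, mug and blender jar measured within about 5 mm of where they started, roughly the finder's own error. I did not re-check the blender base.
- **Forces:** the readings after each move stayed under about 1.5 N, which is noise level.
- **Hand:** it ended clear, at 0.24 m height, to the left and on the robot's side of the board.
- **Disagreements:** the object finder gave a few false or second matches, such as the teaspoon placed at a stand and the pot lid at a bin. In each case another of its matches agreed with the starting position.

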